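Tip a pipe nipple into its V-jig, home it and latch it

TASK

Load the standing pipe nipple into the V-jig with gentle pushes only, never gripping or lifting it: push it near its top so that it tips over and lies in the V, then push its near end along the V until its far end is fully home against the stop plate. Last, swing the keeper arm by its knob fully across behind the nipple, up to the catch post. Leave the loose fittings round the jig where they are.

Things in the scene. Friction and masses are not known exactly. Their poses are not given: they have to be found in the camera images.
- v_jig: Steel jig fixed to the bench, base plate 256 x 122 x 8 mm (x -95 to 161, y -64 to 58). Origin: on the bench top under the mouth of its V, on the V's centre line; x runs along the V from mouth to stop plate, z up. All jig coordinates below are in this frame, in mm. A homed nipple has its centre at x 84, y 0, z 47 and its near end at x 30.
- v_mouth (a point): Lowest inner corner of the V's open near end: jig (0, 0, 13). The V is angle iron, two faces at 45 degrees open upward, from jig x 0 to 139; upper edges at z 41, y +-28. A nipple lying in it has its axis at z 47. Same axes as the jig.
- foot_pad (a point): Centre of the top of the raised flat foot pad on which the nipple stands: jig (-46, 0, 24). Pad 86 x 64 mm (x -89 to -3, y -32 to 32). Same axes as the jig.
- stop_face (a point): Centre of the near face of the upright stop plate that closes the far end of the V: jig (138, 0, 47). Plate y -33 to 33, top at z 74.
- nipple_center (a point): Centre, half-way up, of the dark steel pipe nipple: tube threaded at both ends, 48 mm diameter, 108 mm long, bore about 40 mm, about 0.36 kg, loose. It starts standing on the foot pad, top at z 132, its axis 30 to 45 mm before the mouth of the V. The point's z is the tube's axis: vertical at first, along the jig's x (either way) once it lies in the V.
- keeper (a joint): Keeper arm's angle about its upright pivot at jig (18, -50), rad. 0: open, pointing along jig -x beside the pad; 1.571: closed, pointing along jig +y across the V (end of travel); closes clockwise from above. Starts at 0 to 0.25. Flat bar 14 wide, z 46 to 56, 102 long. Closed, it stands 5 mm behind a homed nipple, so home comes first. Light friction, under 1 N at the knob; stays where left.
- keeper_knob (a point): Middle of the upright black knob on the keeper arm, 88 mm from the pivot, 71 mm above the bench; the knob is 16 mm in diameter and stands from z 59 to 86 mm.
- catch_post (a point): Top of the catch post that the closed keeper arm rests against: jig (31.5, 45, 60), 12 mm in diameter.
- coupling: Grey pipe coupling standing on end, 44 mm in diameter, 41 mm high, loose bystander; origin at the centre of its underside.
- reducer: Dark bell reducer standing, 54 mm in diameter, 38 mm high, loose bystander; origin at the centre of its underside.
- tee: Dark iron tee, 66 x 61 x 49 mm, loose bystander; origin at the centre of its underside.
Things that resemble listed ones, but are neither listed nor needed, are in the scene too. What is shaped like the part that bears nipple_center but orange or yellow is not meant.

How it is judged (in metres and radians):
On the way, in this order (a step that is already met when the one before it is completed fails the run):
1. the nipple has tipped over and lies in the V (angle between nipple_center's own z axis and vertical between 1.45 and 1.69 rad and angle between the z axis of nipple_center and the x axis of v_jig, either way round below 0.15 rad and y of nipple_center in the frame of v_jig between -0.01 and 0.01 m and z of nipple_center in the frame of v_jig below 0.053 m), for 0.2 s.
2. the nipple's far end is home against the stop plate (within 4 mm) (x of nipple_center in the frame of v_jig above 0.08 m), for 0.2 s.
3. the keeper arm is across the V behind the nipple (value of joint keeper above 1.45 rad), for 0.2 s.
At the end, for the whole second after the job is handed in: The nipple lies at rest in the V, along it (within 0.08 rad and 6 mm sideways), its far end within 4 mm of the stop plate, and the keeper arm stands across the V behind it (joint over 1.45 rad of 1.571); nothing was gripped or lifted and the loose fittings stand where they stood (x of nipple_center in the frame of v_jig between 0.08 and 0.088 m and y of nipple_center in the frame of v_jig between -0.006 and 0.006 m and z of nipple_center in the frame of v_jig below 0.052 m and angle between the z axis of nipple_center and the x axis of v_jig, either way round below 0.08 rad and value of joint keeper above 1.45 rad and linear speed of nipple below 0.02 m/s); the robot touches nothing.
It fails at once if the nipple is gripped, or pressed with over 35 N (contact force between the fingers and nipple above 35 N).
It fails at once if the nipple is lifted off the foot pad (height (world z) of nipple_center above 0.1 m).
It fails at once if the lying nipple is lifted or carried (angle between nipple_center's own z axis and vertical between 1.4 and 1.74 rad and height (world z) of nipple_center above 0.068 m).
It fails at once if a loose fitting beside the jig is moved more than 20 mm (distance of any of coupling, reducer, tee from where it was at the start of the episode above 0.02 m).
It also fails if it takes over 48 s, if anything falls off the work surface, if the arm or the gripper's body presses on something with over 40 N, if the wrist force passes 120 N, or if a joint passes its speed limit or range.

ROBOT

A 6-joint arm with a two-finger parallel gripper is mounted at the origin on a cart in front of the work surface, level with it; the furniture and walls round the work are solid. World frame = base frame: x ahead of the robot, y to its left, z up, the work surface at z = 0. Lengths are in m, angles in degrees, forces in N, time in s.
With the tool pointing down it reaches from about 0.4 to 0.925 m from the base axis. Payload 12.5 kg.
Tool frame: the origin (TCP) lies midway between the tips of the shut fingers; the grasp point (between the pads) lies env.grip_point_offset behind it (env.grip_point_offset is the distance from the TCP to the grasp point, in m); z points along the fingers, y is the line along which they close (so a half turn about z gives the same grasp; the last joint's range is limited). The gripper opens to 95 mm and grips with 3 to 60 N. Pads are 20 mm wide; open, the fingers measure 119 mm over their backs; the gripper's body (75 mm by 180 mm) begins 59 mm behind the grasp point.
Start: joints at [58.006, 28.126, 89.318, -0, 62.55, -6.05], TCP at [0.273, 0.562, 0.215] pointing down, gripper open.
Joint ranges: [-177.58, 177.58], [-47.91, 125.51], [2.72, 160], [-65.01, 245.01], [3.68, 167.84], [-153.87, 153.87]. Speed limits (degrees/s): [127.2, 127.2, 159.86, 180, 180, 180].

INTERFACE

Orientations are given as [roll, pitch, yaw] about the fixed x, y, z axes, in that order (R = Rz(yaw) Ry(pitch) Rx(roll)).
In Python, from station import env, vision, workorder, cut_out, landmark_of gives the robot as it stands. The module is installed in compiled form; this text tells all that it offers.
- The arm moves only by the tool jog_arm, never from a script. Its argument "commands" is a list of rows, each a list of 3 entries, a list of its own where there are three numbers: the turn, a rotation vector about the tool's x, y, z in degrees, then the shift along the tool's x, y, z in m, then the opening, from -1 (shut) to 1 (fully open), so that 0 is half open. In form: [[[rx, ry, rz], [x, y, z], jaw], ...]. A call has 1 to 10 rows; each row shifts and turns the commanded pose from where the row before left it, along the tool's axes as they then stand; what a row does not reach is not made up. A row lasts 1/12 s, in which the tool goes at most 41.7 mm and 7.16 degrees, less where a joint would pass 70% of its speed; a pose out of reach is approached as far as the arm can. A call is refused whole if a number of a shift passes 0.0417 or a number of a turn 7.16, either way. A call with a gripper value outside its range is refused whole. The fingers move at their own pace and stop on an object; the grip force is fixed at half the most. Time passes only in rows, so rows that do not move let the fingers close. It gives the time, the measured TCP pose, the force, the opening and the grip force at its end, in the units of the state.
- env.get_obs(): the state, without advancing time (a new reading comes with each control period).
- vision.get_image(name): name is "scene" or "side" or "wrist"; returns a dict with "img" (384x512x3 uint8, blue, green, red), "fx", "fy", "cx", "cy" (pixels), "R" (3x3) and "t" (3): a world point X has camera coordinates R X + t. Camera axes: x right, y down, z forward; pixel columns grow to the right and rows downward; lengths in m; the calibration is good to about 2 mm. A picture is of the moment at which its call begins. There is no depth.
- workorder.hand_in(): hands the job in; it is judged then, once.
Trained networks look in a picture, given as the dict that the camera call returned (one of the last four; its "shot" number tells which), for a name from the list of things; names that differ only in an ending like _2 or _b are one class to them, and where a whole thing is asked for, a point or a joint stands for the part that bears it (a point fixed in the world has none). Each returns a list of dicts, best first, with "score" (0 to 1); they miss things now and then, are a little off and sometimes report something else, mostly with a low value. They report only what shows in the picture. A call takes as long as a camera call. They do not tell look-alikes from the thing itself.
- cut_out(query, picture): "region" (384x512 bool, what is visible of it).
- landmark_of(query, picture): "point" ([x, y, z] in m, in world coordinates, good to about 4 mm: a listed point, or the origin of a listed thing).
The state is a dict: "clock": time; "qpos": joint angles; "qd": joint speeds; "joint_torque": joint torques, N m; "tcp_pos": TCP position; "eef_rot": TCP orientation; "force": force on the tool from outside, world axes, zero at the start; "moment": the same for the moment, N m; "finger_gap": finger opening in m; "grasp_force": force on a finger pad.
Only numpy, scipy, OpenCV 4.12 (cv2) and the standard library are available. Lean on these libraries where they do the work, as an engineer would, in place of code of your own. Each camera call takes 0.05 s, during which the arm holds its last target. There are 200 camera calls.

## Working session

There is one attempt and no reset: what is moved stays moved. The work goes in short steps, Python scripts to look and compute and a tool call to move; the robot and the scene stay as the last step left them, time stands still between calls to the robot, and variables do not carry over. Pictures are saved under pics/ and viewed, at most 10 in all, crops included, and the job is handed in when it is done.

Besides the shell and the picture viewer there is one more tool, called after ">>>" as name(argument=value, ...), one argument or row to a line, values as JSON. jog_arm: Moves the arm, as the interface text tells. Its arguments: {"type":"object","properties":{"commands":{"type":"array"}},"required":["commands"]}

```bash
mkdir -p pics
cat > h.py <<'E'
import numpy as np, cv2
from station import env, vision, workorder, cut_out, landmark_of
E
python3 - <<'E'
from h import *
o=env.get_obs(); print(o['clock'],o['tcp_pos'],o['eef_rot'],o['finger_gap'],env.grip_point_offset)
ims={}
for n in ['scene','side']:
    p=vision.get_image(n); cv2.imwrite(f'pics/{n}1.png',p['img'])
    for q in ['v_mouth','foot_pad','stop_face','nipple_center','keeper_knob','catch_post','v_jig','coupling','reducer','tee']:
        r=landmark_of(q,p)
        print(n,q,[(np.round(a['point'],3).tolist(),round(a['score'],2)) for a in r[:4]])
E
```

```text
0.0 [0.27330326 0.56181323 0.21405971] [-1.79936957e+02 -6.86693385e-03  1.54055295e+02] 0.09517297185766628 0.0188
scene v_mouth [([0.55, -0.05, 0.013], 0.88), ([0.588, -0.09, 0.061], 0.73)]
scene foot_pad [([0.564, 0.001, 0.027], 0.83)]
scene stop_face [([0.516, -0.178, 0.048], 0.85)]
scene nipple_center [([0.371, 0.116, 0.053], 0.97), ([0.374, 0.007, 0.055], 0.91), ([0.557, -0.018, 0.079], 0.74), ([0.553, -0.051, 0.015], 0.7)]
scene keeper_knob [([0.526, 0.032, 0.07], 0.79), ([0.554, -0.048, -0.003], 0.2)]
scene catch_post [([0.584, -0.091, 0.061], 0.69)]
scene v_jig [([0.554, -0.047, 0.001], 0.65)]
scene coupling [([0.413, -0.124, 0.002], 0.79)]
scene reducer [([0.456, -0.256, -0.0], 0.77)]
scene tee [([0.544, 0.139, 0.001], 0.82)]
side v_mouth [([0.552, -0.049, 0.015], 0.63)]
side foot_pad [([0.561, -0.004, 0.023], 0.8)]
side stop_face [([0.515, -0.18, 0.046], 0.59)]
side nipple_center [([0.419, 0.184, 0.053], 0.86), ([0.379, 0.007, 0.051], 0.78), ([0.56, -0.013, 0.078], 0.74), ([0.373, 0.118, 0.054], 0.63)]
side keeper_knob [([0.526, 0.031, 0.078], 0.48)]
side catch_post [([0.587, -0.089, 0.061], 0.9)]
side v_jig [([0.553, -0.048, 0.003], 0.58)]
side coupling []
side reducer [([0.453, -0.253, -0.002], 0.9)]
side tee [([0.548, 0.139, 0.001], 0.72)]
```

View pics/scene1.png

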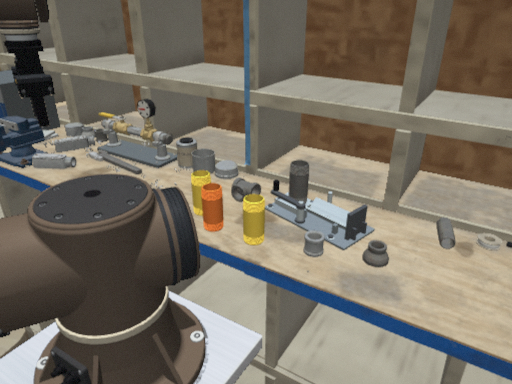

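View pics/side1.png

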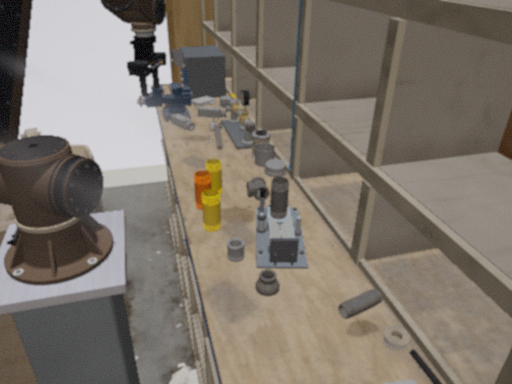

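The scene picture shows the dark nipple standing on the jig pad at (299,182), with the keeper knob at about (302,205) and the stop plate at (357,222). The look-alikes are orange at (213,207), yellow at (201,190) and (254,220), and a dark lying tube at (446,232). The one at (299,182) is meant: it is dark and stands on the foot pad. I'll fit the jig frame and confirm it in a crop.

```bash
cat >> h.py <<'E'
J={'v_mouth':(0,0,13),'foot_pad':(-46,0,24),'stop_face':(138,0,47),'catch_post':(31.5,45,60),'v_jig':(0,0,0)}
def fit(obs):  # obs: list of (name, world point)
    from scipy.optimize import least_squares
    f=lambda v:np.concatenate([np.array([v[0]+np.cos(v[2])*J[n][0]*1e-3-np.sin(v[2])*J[n][1]*1e-3,v[1]+np.sin(v[2])*J[n][0]*1e-3+np.cos(v[2])*J[n][1]*1e-3])-np.array(p[:2]) for n,p in obs])
    r=least_squares(f,[.55,-.05,-1.84],loss='soft_l1',f_scale=.004); return r.x,f(r.x)
def tojig(v,p):
    c,s=np.cos(v[2]),np.sin(v[2]); d=np.array(p)-[v[0],v[1],0]
    return np.round(1000*np.array([c*d[0]+s*d[1],-s*d[0]+c*d[1],d[2]]),1)
def toworld(v,q):
    c,s=np.cos(v[2]),np.sin(v[2]); q=np.array(q)/1000
    return np.array([v[0]+c*q[0]-s*q[1],v[1]+s*q[0]+c*q[1],q[2]])
def ray(p,u,w,z=None,x=None):
    d=p['R'].T@np.array([(u-p['cx'])/p['fx'],(w-p['cy'])/p['fy'],1]); o=-p['R'].T@p['t']
    k=(z-o[2])/d[2] if z is not None else (x-o[0])/d[0]; return o+k*d
E
python3 - <<'E'
from h import *
obs=[];nip=[];kn=[]
for n in ['scene','side']:
    p=vision.get_image(n)
    for q in J:
        for a in landmark_of(q,p)[:1]: obs.append((q,a['point']))
    nip+=[a['point'] for a in landmark_of('nipple_center',p) if a['point'][0]>.5 and a['point'][2]>.06]
    kn+=[a['point'] for a in landmark_of('keeper_knob',p)[:1]]
    if n=='scene':
        c=p['img'][140:280,220:400]; cv2.imwrite('pics/crop.png',cv2.resize(c,(720,560),interpolation=cv2.INTER_CUBIC))
        print('post base',ray(p,247,165,z=0),'upright base', ray(p,403,200,z=0))
        b=ray(p,247,165,z=0); print('shelf low edge near x', ray(p,250,104,x=b[0]), ray(p,400,150,x=b[0]))
v,r=fit(obs); print(v,np.degrees(v[2]),np.round(r*1000,1))
print([tojig(v,a) for a in nip],[tojig(v,a) for a in kn]); np.save('v.npy',v)
print(toworld(v,(-95,0,115)))
E
```

```text
post base [0.73851905 0.25905061 0.        ] upright base [ 0.76494223 -0.23729413  0.        ]
shelf low edge near x [0.73851905 0.24668777 0.2028263 ] [ 0.73851905 -0.21131429  0.14916027]
[ 0.55176865 -0.0477978  -1.84219041] -105.54973552890971 [ 0.9  1.5  0.6 -3.1  2.3 -4.   0.8  0.7 -3.  -0.4 -1.2  2.1  5.9 -1.
 -1.2  1.6 -3.7  1.3]
[array([-31.2,  -4.2,  77. ]), array([-34.2,  -3.3,  77.7])] [array([-68.3, -48.6,  70.7]), array([-68.6, -46.4,  74.1])]
[0.57723575 0.04372502 0.115     ]
```

View pics/crop.png

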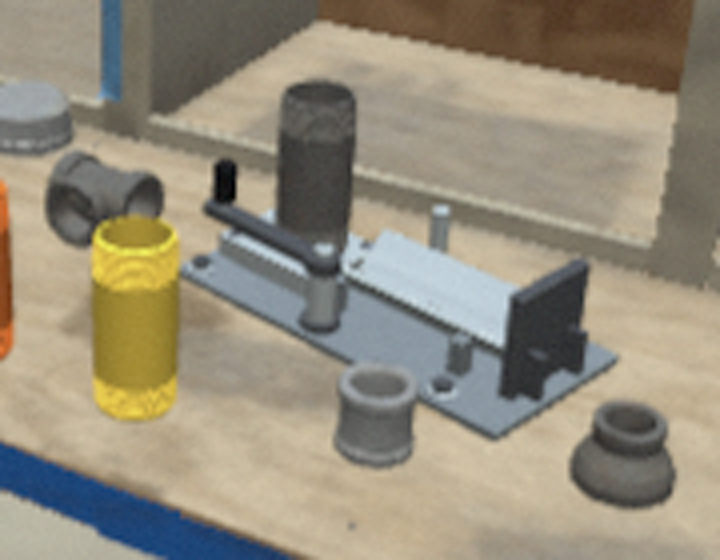

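Confirmed: in the crop, the dark nipple stands on the pad at (317,155), with the black knob at (224,180), the catch post at (440,225) and the stop plate at (550,330). I'll turn and shut the gripper first.

>>> jog_arm(
  commands=[
    [[0,0,7],[0,0,0],-1],
    [[0,0,7],[0,0,0],-1],
    [[0,0,7],[0,0,0],-1],
    [[0,0,7],[0,0,0],-1],
    [[0,0,7],[0,0,0],-1],
    [[0,0,7],[0,0,0],-1],
    [[0,0,7],[0,0,0],-1],
    [[0,0,7],[0,0,0],-1],
    [[0,0,7],[0,0,0],-1],
    [[0,0,7],[0,0,0],-1],
  ],
)

```text
clock: 2.73
tcp_pos: [0.2734, 0.562, 0.2147]
eef_rot: [180.0, -0.0, 83.7]
force: [0.8, 0.3, -0.3]
finger_gap: 0.0337
grasp_force: 0.0
```

>>> jog_arm(
  commands=[
    [[0,0,7],[0,0,0],-1],
    [[0,0,2.6],[0,0,0],-1],
    [[0,0,0],[-0.0276,0.0286,0],-1],
    [[0,0,0],[-0.0276,0.0286,0],-1],
    [[0,0,0],[-0.0276,0.0286,0],-1],
    [[0,0,0],[-0.0276,0.0286,0],-1],
    [[0,0,0],[-0.0276,0.0286,0],-1],
    [[0,0,0],[-0.0276,0.0286,0],-1],
    [[0,0,0],[-0.0276,0.0286,0],-1],
    [[0,0,0],[-0.0276,0.0286,0],-1],
  ],
)

```text
clock: 3.57
tcp_pos: [0.4353, 0.2863, 0.2149]
eef_rot: [180.0, -0.0, 74.5]
force: [0.4, 0.3, 0.7]
finger_gap: 0.0003
grasp_force: 0.0
```

>>> jog_arm(
  commands=[
    [[0,0,0],[-0.0271,0.0283,0],-1],
    [[0,0,0],[-0.0271,0.0283,0],-1],
    [[0,0,0],[-0.0271,0.0283,0],-1],
    [[0,0,0],[-0.0271,0.0283,0],-1],
    [[0,0,0],[-0.0271,0.0283,0],-1],
    [[0,0,0],[-0.0271,0.0283,0],-1],
    [[0,0,0],[-0.0271,0.0283,0],-1],
    [[0,0,0],[0,0,0],-1],
  ],
)

```text
clock: 4.23
tcp_pos: [0.5776, 0.047, 0.2144]
eef_rot: [179.9, 0.0, 74.2]
force: [-0.6, 0.9, 0.9]
finger_gap: 0.0004
grasp_force: 0.0
```

Run:
```python
from h import *
v=np.load('v.npy'); o=env.get_obs(); print(o['clock'],tojig(v,o['tcp_pos']),o['eef_rot'])
p=vision.get_image('wrist'); cv2.imwrite('pics/w1.png',p['img'])
obs=[]
for q in J:
    for a in landmark_of(q,p)[:1]:
        print(q,tojig(v,a['point']),round(a['score'],2)); obs.append((q,a['point']))
for q in ['nipple_center','keeper_knob']: print(q,[(tojig(v,a['point']),round(a['score'],2)) for a in landmark_of(q,p)])
```

```text
4.2333 [-98.2  -0.6 214.4] [1.79901711e+02 2.75929351e-02 7.42185252e+01]
foot_pad [-46.9   1.1  24.1] 0.67
nipple_center [(array([-112. , -214.1,   53.3]), 0.89), (array([-185.8, -189.4,   53.4]), 0.65), (array([  -4.7, -181.2,   53.2]), 0.6)]
keeper_knob [(array([-66.4, -45.7,  73.6]), 0.68)]
```

View pics/w1.png

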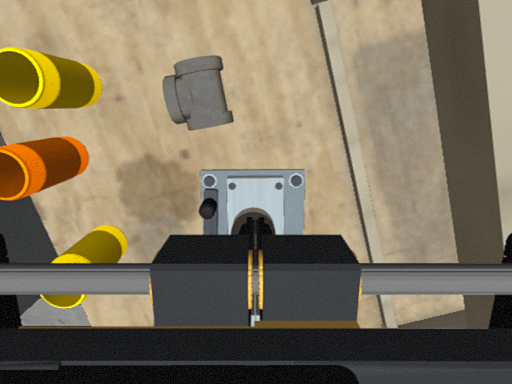

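The wrist view shows the pad at about (256,205) with the nipple rim in line under the fingers at (254,225), and the knob at (208,208). I'll go down behind the nipple and push it gently near its top.

>>> jog_arm(
  commands=[
    [[0,0,0.2],[0,-0.001,0.032],-1],
    [[0,0,0],[0,0,0.032],-1],
    [[0,0,0],[0,0,0.03],-1],
    [[0,0,0],[-0.01,0,0],-1],
    [[0,0,0],[-0.008,0,0],-1],
    [[0,0,0],[-0.004,0,0],-1],
    [[0,0,0],[-0.004,0,0],-1],
    [[0,0,0],[-0.004,0,0],-1],
    [[0,0,0],[-0.004,0,0],-1],
    [[0,0,0],[-0.004,0,0],-1],
  ],
)

```text
clock: 5.47
tcp_pos: [0.5637, 0.0155, 0.1216]
eef_rot: [179.9, -0.0, 74.2]
force: [0.5, 1.2, 1.2]
finger_gap: 0.0004
grasp_force: 0.6
```

>>> jog_arm(
  commands=[
    [[0,0,0],[-0.004,0,0],-1],
    [[0,0,0],[-0.004,0,0],-1],
    [[0,0,0],[-0.004,0,0],-1],
    [[0,0,0],[-0.004,0,0],-1],
  ],
)

```text
clock: 5.8
tcp_pos: [0.5589, 0.0001, 0.1206]
eef_rot: [-180.0, -0.0, 74.3]
force: [0.2, -0.1, 1.0]
finger_gap: 0.0003
grasp_force: 0.3
```

Run:
```python
from h import *
v=np.load('v.npy'); o=env.get_obs(); print(o['clock'],tojig(v,o['tcp_pos']),o['eef_rot'],o['force'])
im=[cv2.resize(vision.get_image(n)['img'][a:a+140,b:b+150],(400,373)) for n,a,b in [('scene',130,240),('side',150,205)]]
cv2.imwrite('pics/t1.png',np.hstack(im))
```

```text
5.8 [-48.1  -5.9 120.6] [-1.79995737e+02 -2.85992997e-03  7.42595656e+01] [ 0.16078759 -0.13959023  1.04424748]
```

View pics/t1.png

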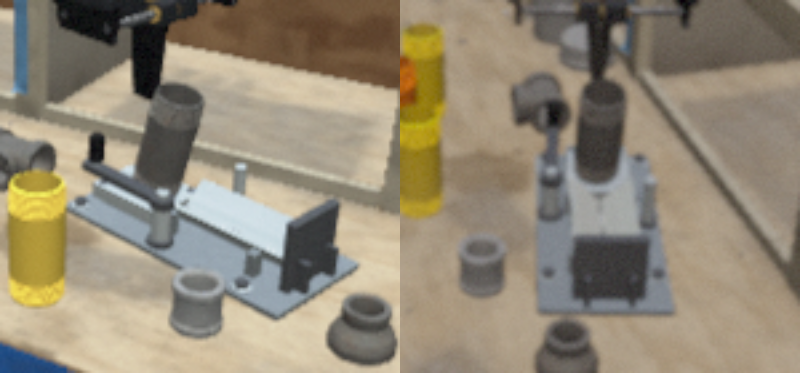

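The crop shows the nipple tilting cleanly along the V by about 15°: top at (180,90), foot still on the pad. I'll keep pushing slowly.

>>> jog_arm(
  commands=[
    [[0,0,0],[-0.003,0.0005,0],-1],
    [[0,0,0],[-0.003,0.0005,0],-1],
    [[0,0,0],[-0.003,0.0005,0],-1],
    [[0,0,0],[-0.003,0.0005,0],-1],
    [[0,0,0],[-0.003,0.0005,0],-1],
    [[0,0,0],[-0.003,0.0005,0],-1],
    [[0,0,0],[-0.003,0,0],-1],
    [[0,0,0],[0,0,0],-1],
    [[0,0,0],[0,0,0],-1],
    [[0,0,0],[0,0,0],-1],
  ],
)

```text
clock: 6.73
tcp_pos: [0.5563, -0.0206, 0.1206]
eef_rot: [180.0, -0.0, 74.3]
force: [0.1, -0.2, -0.4]
finger_gap: 0.0001
grasp_force: 0.0
```

```bash
cat >> h.py <<'E'
def look(name):
    v=np.load('v.npy'); o=env.get_obs(); print(o['clock'],tojig(v,o['tcp_pos']),o['eef_rot'],o['force'])
    im=[]
    for n,a,b in [('scene',130,240),('side',150,205)]:
        p=vision.get_image(n); im.append(cv2.resize(p['img'][a:a+140,b:b+150],(400,373)))
        for q in ['nipple_center','keeper_knob']:
            print(n,q,[(tojig(v,a['point']),round(a['score'],2)) for a in landmark_of(q,p) if a['point'][0]>.46])
    cv2.imwrite(name,np.hstack(im))
E
python3 -c "from h import *; look('pics/t2.png')"
```

```text
6.7333 [-27.4  -2.9 120.6] [ 1.79997702e+02 -5.94874089e-03  7.42522792e+01] [ 0.06387934 -0.23920322 -0.4395656 ]
scene nipple_center [(array([50. , -1. , 44.4]), 0.72)]
scene keeper_knob [(array([-68. , -46.2,  69.6]), 0.86), (array([29.6, 44.2, 60.2]), 0.61)]
side nipple_center [(array([43.3, -0.7, 46.6]), 0.7)]
side keeper_knob [(array([-65.6, -47.2,  69.4]), 0.68), (array([29.5, 45.8, 60.8]), 0.67), (array([137.4,  -1.6,  44.7]), 0.44)]
```

View pics/t2.png

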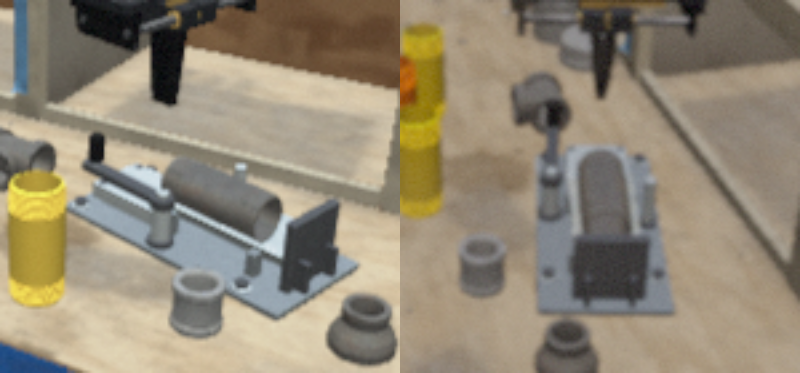

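The nipple lies in the V, at (222,195) in the left crop, with its centre near jig x 46. I'll back off, lower behind its near end and push along the V.

>>> jog_arm(
  commands=[
    [[0,0,0.2],[0.011,0.0015,0],-1],
    [[0,0,0],[0.011,0.001,0],-1],
    [[0,0,0],[0,0,0.022],-1],
    [[0,0,0],[0,0,0.022],-1],
    [[0,0,0],[0,0,0.021],-1],
    [[0,0,0],[-0.008,0,0],-1],
    [[0,0,0],[-0.008,0,0],-1],
    [[0,0,0],[-0.006,0,0],-1],
    [[0,0,0],[-0.004,0,0],-1],
    [[0,0,0],[-0.004,0,0],-1],
  ],
)

```text
clock: 7.87
tcp_pos: [0.5569, -0.0296, 0.0569]
eef_rot: [179.9, -0.0, 74.0]
force: [1.8, 3.2, 0.8]
finger_gap: 0.0005
grasp_force: 1.6
```

>>> jog_arm(
  commands=[
    [[0,0,0],[-0.004,0,0],-1],
    [[0,0,0],[-0.004,0,0],-1],
    [[0,0,0],[-0.004,0,0],-1],
    [[0,0,0],[-0.004,0,0],-1],
    [[0,0,0],[-0.004,0,0],-1],
    [[0,0,0],[-0.004,0,0],-1],
  ],
)

```text
clock: 8.37
tcp_pos: [0.55, -0.0521, 0.0559]
eef_rot: [180.0, -0.0, 74.1]
force: [1.3, 5.5, 2.5]
finger_gap: 0.0004
grasp_force: 2.8
```

```bash
python3 -c "from h import *; look('pics/t3.png')"
```

```text
8.3667 [ 4.6 -0.5 55.9] [ 1.79958278e+02 -2.45365855e-02  7.40566111e+01] [1.33417697 5.50545359 2.46506865]
scene nipple_center [(array([71.7, -2.5, 48.6]), 0.76)]
scene keeper_knob [(array([-69.6, -47.6,  66.6]), 0.49)]
side nipple_center [(array([71.9, -2.1, 46.9]), 0.69)]
side keeper_knob [(array([-66. , -45.7,  76.4]), 0.5), (array([-3.4,  3.7, -0.3]), 0.26)]
```

>>> jog_arm(
  commands=[
    [[0,0,0.3],[-0.002,0,0],-1],
    [[0,0,0],[-0.002,0,0],-1],
    [[0,0,0],[-0.002,0,0],-1],
    [[0,0,0],[-0.002,0,0],-1],
    [[0,0,0],[-0.002,0,0],-1],
  ],
)

```text
clock: 9.08
tcp_pos: [0.547, -0.0617, 0.0556]
eef_rot: [-180.0, -0.0, 73.8]
force: [0.2, 3.7, 2.1]
finger_gap: 0.0007
grasp_force: 2.2
```

>>> jog_arm(
  commands=[
    [[0,0,0],[-0.001,0,0],-1],
    [[0,0,0],[-0.001,0,0],-1],
  ],
)

```text
clock: 9.25
tcp_pos: [0.5465, -0.0637, 0.0556]
eef_rot: [-180.0, -0.0, 73.7]
force: [1.0, 4.3, 2.3]
finger_gap: 0.0006
grasp_force: 2.2
```

>>> jog_arm(
  commands=[
    [[0,0,0],[-0.001,0,0],-1],
    [[0,0,0],[-0.0005,0,0],-1],
  ],
)

```text
clock: 9.42
tcp_pos: [0.546, -0.0651, 0.0556]
eef_rot: [-180.0, -0.0, 73.8]
force: [1.9, 3.9, 1.9]
finger_gap: 0.0005
grasp_force: 2.3
```

>>> jog_arm(
  commands=[
    [[0,0,0],[-0.0005,0,0],-1],
    [[0,0,0],[-0.0005,0,0],-1],
  ],
)

```text
clock: 9.58
tcp_pos: [0.5458, -0.0659, 0.0556]
eef_rot: [180.0, -0.0, 73.8]
force: [1.7, 6.5, 2.3]
finger_gap: 0.0004
grasp_force: 3.3
```

```bash
python3 -c "from h import *; look('pics/t3.png')"
```

```text
9.5833 [19.  -0.9 55.6] [ 1.79999085e+02 -8.76611834e-03  7.37581918e+01] [1.70507246 6.54799058 2.30472743]
scene nipple_center [(array([87.7, -3.4, 43.4]), 0.62)]
scene keeper_knob [(array([-67.9, -45.1,  68.5]), 0.72)]
side nipple_center [(array([83.9,  0.4, 46.4]), 0.91)]
side keeper_knob [(array([-69.2, -48.4,  74.4]), 0.69)]
```

>>> jog_arm(
  commands=[
    [[0,0,0],[-0.0005,0,0],-1],
    [[0,0,0],[0,0,0],-1],
  ],
)

```text
clock: 10.05
tcp_pos: [0.5458, -0.0661, 0.0557]
eef_rot: [180.0, -0.0, 73.7]
force: [3.1, 7.7, 2.5]
finger_gap: 0.0002
grasp_force: 3.9
```

>>> jog_arm(
  commands=[
    [[0,0,0],[-0.0005,0,0],-1],
    [[0,0,0],[0,0,0],-1],
  ],
)

```text
clock: 10.22
tcp_pos: [0.5458, -0.0663, 0.0557]
eef_rot: [180.0, -0.1, 73.7]
force: [3.0, 10.5, 2.2]
finger_gap: 0.0005
grasp_force: 5.3
```

>>> jog_arm(
  commands=[
    [[0,0,0],[-0.0005,0,0],-1],
    [[0,0,0],[0,0,0],-1],
  ],
)

```text
clock: 10.38
tcp_pos: [0.5458, -0.0665, 0.0557]
eef_rot: [180.0, -0.1, 73.7]
force: [3.8, 13.8, 1.7]
finger_gap: 0.0007
grasp_force: 6.8
```

The force climbs while the tip stalls at jig x ≈ 19, so the nipple is home. Next I'll back straight off, rise and go round to the knob's outer side.

>>> jog_arm(
  commands=[
    [[0,0,0],[0.003,0,0],-1],
    [[0,0,0],[0.012,0,0],-1],
    [[0,0,0],[0.015,0,0],-1],
    [[0,0,0.5],[0,0,-0.032],-1],
    [[0,0,0],[0,0,-0.032],-1],
    [[0,0,0],[0.019,-0.027,0],-1],
    [[0,0,0],[0.019,-0.027,0],-1],
    [[0,0,0],[0.019,-0.027,0],-1],
    [[0,0,0],[0,0,0],-1],
    [[0,0,0],[0,0,0],-1],
  ],
)

```text
clock: 11.22
tcp_pos: [0.4921, 0.0406, 0.1199]
eef_rot: [180.0, 0.0, 73.4]
force: [-0.3, 0.1, 0.5]
finger_gap: 0.0005
grasp_force: 0.0
```

```bash
python3 -c "from h import *; look('pics/t3.png'); print(env.get_obs()['qpos'])"
```

```text
11.2167 [-69.1 -81.2 119.9] [1.79992052e+02 1.52970468e-02 7.33875222e+01] [-0.31618334  0.12566316  0.45439942]
scene nipple_center [(array([90.6, -0.7, 47.1]), 0.9)]
scene keeper_knob [(array([-70.3, -46.3,  68.9]), 0.79)]
side nipple_center [(array([84.2,  3.8, 45.9]), 0.83)]
side keeper_knob [(array([-67.3, -45.5,  73.7]), 0.77)]
[-3.16072764e+00  2.52172895e+01  1.13257184e+02 -4.42891077e-04
  4.15267655e+01  1.36386282e+01]
```

View pics/t3.png

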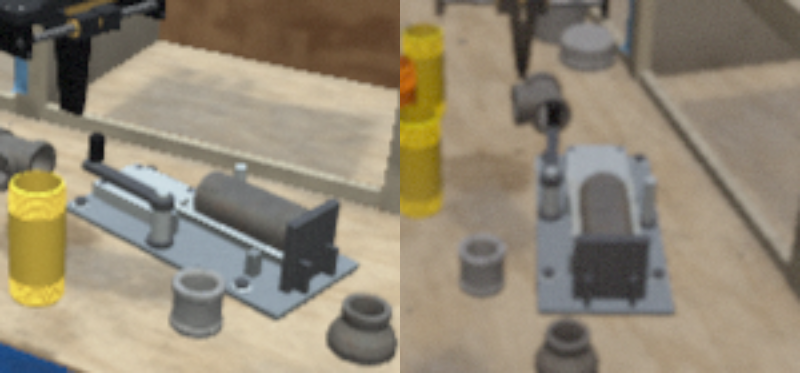

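The nipple is seated against the stop plate, at (250,205) in the left crop, and the knob is still at its start angle, at (96,150). I'll lower and begin the arc.

>>> jog_arm(
  commands=[
    [[0,0,0],[0,0,0.028],-1],
    [[0,0,0],[0,0,0.027],-1],
    [[0,0,0],[0,0.006,0],-1],
    [[0,0,0],[0,0.005,0],-1],
    [[0,0,0],[0,0.004,0],-1],
    [[0,0,3],[0.0009,0.0046,0],-1],
    [[0,0,3],[0.0009,0.0046,0],-1],
    [[0,0,3],[0.0009,0.0046,0],-1],
    [[0,0,3],[0.0009,0.0046,0],-1],
    [[0,0,3],[0.0009,0.0046,0],-1],
  ],
)

```text
clock: 12.35
tcp_pos: [0.5311, 0.03, 0.0663]
eef_rot: [179.9, -0.1, 58.1]
force: [-0.8, -1.0, -0.2]
finger_gap: 0.0003
grasp_force: 0.3
```

```bash
cat >> h.py <<'E'
def kst(img=True):
    v=np.load('v.npy'); o=env.get_obs(); c=tojig(v,o['tcp_pos']); yaw=np.radians(o['eef_rot'][2])
    th=np.pi+v[2]+0-yaw  # tool angle from open
    th=(th+np.pi)%(2*np.pi)-np.pi
    d=c[:2]-[18,-50]; ax=np.array([-np.cos(th),np.sin(th)]); ay=np.array([np.sin(th),np.cos(th)])
    print(o['clock'],c,'tool deg',np.degrees(th),'P in tool',d@ax,d@ay,'F',o['force'])
    if img:
        for n in ['scene','side']:
            for a in landmark_of('keeper_knob',vision.get_image(n)):
                if a['point'][0]>.46: k=tojig(v,a['point']); print(n,k,'th',np.degrees(np.arctan2(k[1]+50,18-k[0])),round(a['score'],2))
E
python3 -c "from h import *; kst()"
```

```text
12.35 [-69.4 -40.7  66.3] tool deg 16.351699690446925 P in tool 86.4830676728043 -15.682123768837986 F [-0.7592732  -1.03123818 -0.1602451 ]
scene [ 5.  -0.1 13.1] th 75.39782415201583 0.71
scene [-66.  -27.   70.1] th 15.312818360806302 0.56
side [-65.9 -22.1  75.4] th 18.393964724394824 0.52
side [-1.  3.  1.] th 70.27772223555296 0.22
```

>>> jog_arm(
  commands=[
    [[0,0,3],[0.0008,0.0046,0],-1],
    [[0,0,3],[0.0008,0.0046,0],-1],
    [[0,0,3],[0.0008,0.0046,0],-1],
    [[0,0,3],[0.0008,0.0046,0],-1],
    [[0,0,3],[0.0008,0.0046,0],-1],
    [[0,0,3],[0.0008,0.0046,0],-1],
    [[0,0,3],[0.0008,0.0046,0],-1],
    [[0,0,3],[0.0008,0.0046,0],-1],
    [[0,0,3],[0.0008,0.0046,0],-1],
    [[0,0,3],[0.0008,0.0046,0],-1],
  ],
)

```text
clock: 13.38
tcp_pos: [0.5676, 0.0035, 0.0652]
eef_rot: [-180.0, -0.0, 28.2]
force: [-1.8, 1.1, 0.1]
finger_gap: 0.0005
grasp_force: 0.3
```

```bash
python3 -c "from h import *; kst()"
```

```text
13.3833 [-53.7   1.4  65.2] tool deg 46.237705914703284 P in tool 86.71447849362502 -16.23111886404152 F [-1.82776114  1.05507285  0.11116598]
scene [-40.7  14.   72. ] th 47.47334134161178 0.77
side [-38.2  14.7  73. ] th 49.021621755693104 0.63
```

>>> jog_arm(
  commands=[
    [[0,0,3],[0.0008,0.0046,0],-1],
    [[0,0,3],[0.0008,0.0046,0],-1],
    [[0,0,3],[0.0008,0.0046,0],-1],
    [[0,0,3],[0.0008,0.0046,0],-1],
    [[0,0,3],[0.0008,0.0046,0],-1],
    [[0,0,3],[0.0008,0.0046,0],-1],
    [[0,0,3],[0.0008,0.0046,0],-1],
    [[0,0,3],[0.0008,0.0046,0],-1],
    [[0,0,3],[0.0008,0.0046,0],-1],
    [[0,0,3],[0.0008,0.0046,0],-1],
  ],
)

```text
clock: 14.42
tcp_pos: [0.5865, -0.0382, 0.0648]
eef_rot: [-180.0, 0.0, -1.7]
force: [-0.4, 0.9, 0.1]
finger_gap: 0.0007
grasp_force: 0.3
```

```bash
python3 -c "from h import *; kst()"
```

```text
14.4167 [-18.5  30.9  64.8] tool deg 76.19198426044997 P in tool 87.27349286048639 -16.136835003513955 F [-0.36756018  0.90169935  0.12642779]
scene [-2.9 35.1 69.3] th 76.20162859265534 0.49
side [ 1.2 35.2 74.1] th 78.84534026107171 0.53
```

>>> jog_arm(
  commands=[
    [[0,0,3],[0.0008,0.0046,0],-1],
    [[0,0,3],[0.0008,0.0046,0],-1],
    [[0,0,2],[0.0005,0.003,0],-1],
    [[0,0,1.5],[0.0003,0.002,0],-1],
  ],
)

```text
clock: 14.95
tcp_pos: [0.5878, -0.0525, 0.0647]
eef_rot: [-180.0, 0.0, -11.2]
force: [0.3, 0.8, -0.2]
finger_gap: 0.0005
grasp_force: 0.3
```

>>> jog_arm(
  commands=[
    [[0,0,1],[0.0002,0.0015,0],-1],
    [[0,0,1],[0.0002,0.0015,0],-1],
  ],
)

```text
clock: 15.12
tcp_pos: [0.5877, -0.0556, 0.0647]
eef_rot: [-180.0, -0.0, -13.2]
force: [0.1, 0.4, -0.0]
finger_gap: 0.0004
grasp_force: 0.3
```

```bash
python3 -c "from h import *; kst()"
```

```text
15.1167 [-2.1 36.7 64.7] tool deg 87.67219173932374 P in tool 87.44485165270301 -16.561941898121887 F [ 0.08816547  0.41714042 -0.04974938]
scene [12.8 37.7 72.9] th 86.60673160798757 0.49
side [17.2 36.1 73.7] th 89.46765035287672 0.56
side [ 1.1  2.1 13.4] th 72.02817094843857 0.23
```

Almost closed. I'll finish in small steps until the force rises at the end of travel.

>>> jog_arm(
  commands=[
    [[0,0,1],[0.0001,0.0012,0],-1],
    [[0,0,0.5],[0,0.001,0],-1],
  ],
)

```text
clock: 15.48
tcp_pos: [0.5873, -0.0578, 0.0646]
eef_rot: [-180.0, -0.0, -14.8]
force: [1.8, 1.2, 0.3]
finger_gap: 0.0002
grasp_force: 0.3
```

>>> jog_arm(
  commands=[
    [[0,0,0],[0,0.0007,0],-1],
    [[0,0,0],[0,0,0],-1],
  ],
)

```text
clock: 15.65
tcp_pos: [0.5871, -0.0587, 0.0646]
eef_rot: [-180.0, -0.0, -14.7]
force: [0.6, -0.0, -0.4]
finger_gap: 0.0004
grasp_force: 0.2
```

>>> jog_arm(
  commands=[
    [[0,0,0],[0,0.0007,0],-1],
    [[0,0,0],[0,0,0],-1],
  ],
)

```text
clock: 15.82
tcp_pos: [0.5869, -0.0594, 0.0646]
eef_rot: [-180.0, -0.0, -14.7]
force: [1.1, 1.2, 0.3]
finger_gap: 0.0007
grasp_force: 0.2
```

>>> jog_arm(
  commands=[
    [[0,0,0],[0,0.0007,0],-1],
    [[0,0,0],[0,0,0],-1],
  ],
)

```text
clock: 15.98
tcp_pos: [0.5868, -0.0598, 0.0647]
eef_rot: [-180.0, -0.0, -14.7]
force: [1.7, 2.6, -0.2]
finger_gap: 0.0007
grasp_force: 1.5
```

>>> jog_arm(
  commands=[
    [[0,0,0],[0,0.0007,0],-1],
    [[0,0,0],[0,0,0],-1],
  ],
)

```text
clock: 16.15
tcp_pos: [0.5868, -0.06, 0.0647]
eef_rot: [-179.9, -0.0, -14.8]
force: [2.6, 6.7, 0.3]
finger_gap: 0.0004
grasp_force: 3.5
```

>>> jog_arm(
  commands=[
    [[0,0,0],[0,0.0007,0],-1],
    [[0,0,0],[0,0,0],-1],
  ],
)

```text
clock: 16.32
tcp_pos: [0.5867, -0.0601, 0.0647]
eef_rot: [-179.9, -0.0, -14.8]
force: [4.0, 10.6, 0.1]
finger_gap: 0.0006
grasp_force: 5.5
```

The force is rising against the end of travel, so the keeper is closed. I'll back off along −y (tool), then rise.

>>> jog_arm(
  commands=[
    [[0,0,0],[0,-0.003,0],-1],
    [[0,0,0],[0,-0.01,0],-1],
    [[0,0,0],[0,-0.015,0],-1],
    [[0,0,0],[0,0,-0.035],-1],
    [[0,0,0],[0,0,-0.035],-1],
    [[0,0,0],[0,-0.02,-0.03],-1],
    [[0,0,0],[0,0,0],-1],
    [[0,0,0],[0,0,0],-1],
  ],
)

```text
clock: 16.98
tcp_pos: [0.5991, -0.014, 0.1661]
eef_rot: [-180.0, -0.2, -14.7]
force: [0.6, 0.3, 0.2]
finger_gap: 0.0006
grasp_force: 0.0
```

```bash
python3 -c "from h import *; look('pics/t4.png'); kst(False)"
```

```text
16.9833 [-45.3  36.6 166.1] [-1.79987614e+02 -1.71847808e-01 -1.46668112e+01] [0.64976093 0.31766043 0.22652489]
scene nipple_center [(array([87.1,  0.9, 45.2]), 0.69)]
scene keeper_knob [(array([18.7, 39.2, 67.4]), 0.46), (array([134.7,  -3.1,  46.7]), 0.25)]
side nipple_center [(array([84.6, -1.2, 46.8]), 0.8), (array([ 2.4,  1.6, 13.2]), 0.5), (array([28. , 45. , 63.1]), 0.18)]
side keeper_knob [(array([18.5, 38.2, 72.7]), 0.6), (array([84.1, -3.2, 45.4]), 0.41)]
17.2833 [-43.9  35.9 163.5] tool deg 89.21982612970177 P in tool 86.73487834889487 -60.72463155756821 F [-0.6701866   0.00439207 -0.2023794 ]
```

View pics/t4.png

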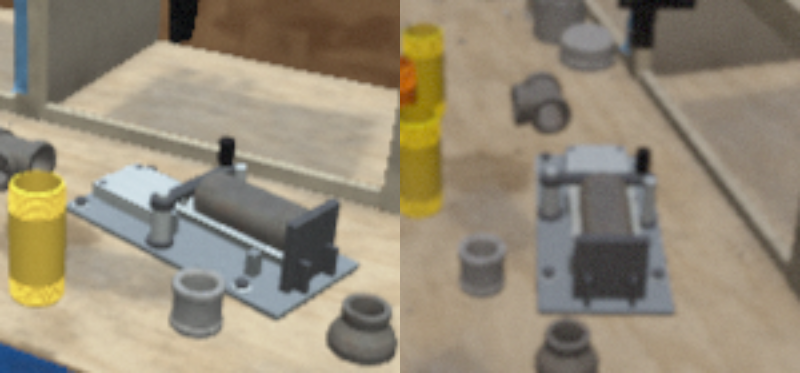

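The keeper stands across the V against the catch post, with the knob at (227,152). The nipple is seated at (250,205), the fittings have not moved, and the arm is clear. I'll hand in.

```bash
python3 -c "from h import *; print(workorder.hand_in())"
```

```text
the job is handed in; nothing more can be done
None
```

The job is handed in: by the last camera check the nipple lay in the V at the stop plate, the keeper was closed at the catch post and the fittings had not moved; hand-in returned no verdict.

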